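# Find the blind hole of a punch socket by feel and hold it hole-up

## Task

Swing the clear guard hood up gently until it rests on its stop, then take the square aluminium punch socket from the soldering board and find out which end is bored by feel: hold it upright and lower either end onto the upright feeler pin until it touches. Then hold the socket upright with its blind hole facing up, at least 15 cm above the bench and touching nothing but the gripper, turning it over first if need be (the cork pad is free for laying it down), and finish while still holding it there, with the hood left open and the other things on the bench left alone.

Things in the scene. Friction and masses are not known exactly. Their poses are not given: they have to be found in the camera images.
- hood (a joint): angle of the clear plastic guard hood (220 mm along its hinge, 215 across, 74 high, open below, 0.33 kg, walls and roof 4 mm). 0 = shut on the board, 1.75 rad = open, leaning back a little past upright, resting on its stop. It stands wherever it is left (stiff hinge: lifting at the handle takes 3 to 7 N). At the start it is shut or slightly ajar.
- hood_hinge (a point): middle of the hinge line, 20 mm in from the soldering board's left edge, 14 mm above the bench; does not move with the hood. Its x axis runs along the hinge, its y axis points away from the hood at right angles to the hinge, z up. The hood opens by its free side (on the -y side of this frame) rising and swinging over towards +y.
- hood_handle (a point): middle of the hood's round steel bar handle, 10 mm thick, 100 mm long between two posts, parallel to the hinge, its centre line 32 mm above the roof. Turns with the hood; with the hood shut it lies at (0, -195, 106) mm in the hood_hinge frame, and it circles about the hinge line.
- board: light ceramic soldering board, fixed, 260 x 270 mm, 12 mm thick; origin under its centre, its y axis points to the hinge side.
- socket: punch socket: plain square aluminium bar, 36 x 36 x 70 mm, about 0.2 kg, lying on the board under the hood. Origin at its centre; its x axis runs along its 70 mm length. A blind hole 17 mm across and 36 mm deep is bored in the middle of one end; the other end is solid. Which end is the bored one is not told: it must be felt (or seen).
- pin: upright steel feeler pin, fixed: 8 mm thick, standing 40 mm above a round foot of 50 mm diameter and 12 mm height (pin top 52 mm above the bench). Origin under the foot's centre, on the pin's axis. A bored end goes 36 mm down over it; a solid end stops on its top.
- pad: flat cork pad, fixed, 160 x 180 mm, 4 mm thick, kept clear for laying the socket down; origin under its centre.
- mug: white mug, 76 mm across, 88 mm high; bystander. Origin under its centre.
- flux: small flux bottle, 48 mm across, 105 mm high; bystander. Origin under its centre.
- hammer: hammer lying on the bench; bystander. Its handle runs along its x axis.
- graver: wood-handled graver lying on the bench beyond the board; bystander. It lies along its x axis.
- offcut: solid aluminium offcut, 36 x 36 mm, 30 mm high; bystander. Origin under its centre.
- collar: brass collar, 40 mm across, 14 mm high; bystander. Origin under its centre.
- brush: brush lying on the bench; bystander. It lies along its x axis.

How it is judged (in metres and radians):
On the way, in this order (a step that is already met when the one before it is completed fails the run):
1. the hood rests open on its stop (value of joint hood above 1.66 rad and velocity of joint hood below 0.2 rad/s), for 0.2 s.
2. the held, upright socket is tried with one end on the feeler pin (contact force between socket and pin above 0.5 N and contact force between socket and the fingers above 1 N and (angle between socket_c0's own z axis and vertical below 0.35 rad or angle between socket_c0's own z axis and vertical above 2.79 rad)), for 0.1 s.
At the end, for the whole second after the job is handed in: The socket is held still in the fingers, its blind hole facing up within 0.3 rad (17 degrees), its centre more than 150 mm above the bench and carried by nothing else; the hood is still open (over 1.6 rad) (angle between socket_c0's own z axis and vertical below 0.3 rad and height (world z) of socket above 0.15 m and contact force between socket and the fingers above 2 N and linear speed of socket below 0.03 m/s and value of joint hood above 1.6 rad and contact force between socket and board below 0.3 N and contact force between socket and pin below 0.3 N and contact force between socket and mug below 0.3 N and contact force between socket and flux below 0.3 N); the arm keeps its last pose, push and grip.
It fails at once if the hood is thrown against its stop (over 1.5 rad/s in the last 0.25 rad) (value of joint hood above 1.5 rad and velocity of joint hood above 1.5 rad/s).
It fails at once if a bystander (mug, flux bottle, hammer, graver, offcut, collar or brush) is shifted by more than 30 mm (distance of any of mug, flux, hammer, graver, offcut, collar, brush from where it was at the start of the episode above 0.03 m).
It also fails if it takes over 72 s, if anything falls off the work surface, if the arm or the gripper's body presses on something with over 40 N, if the wrist force passes 120 N, or if a joint passes its speed limit or range.

## Robot

A 6-joint arm with a two-finger parallel gripper is mounted at the origin on the work surface. World frame = base frame: x ahead of the robot, y to its left, z up, the work surface at z = 0. Lengths are in m, angles in degrees, forces in N, time in s.
With the tool pointing down it reaches from about 0.4 to 0.825 m from the base axis. Payload 7 kg.
Tool frame: the origin (TCP) lies midway between the tips of the shut fingers; the grasp point (between the pads) lies r.grip_depth behind it (r.grip_depth is the distance from the TCP to the grasp point, in m); z points along the fingers, y is the line along which they close (so a half turn about z gives the same grasp; the last joint's range is limited). The gripper opens to 88 mm and grips with 3 to 60 N. Pads are 19 mm wide; open, the fingers measure 130 mm over their backs; the gripper's body (78 mm by 193 mm) begins 47 mm behind the grasp point.
Start: joints at [88.241, 20.546, 0.682, 0, -70.136, -16.507], TCP at [0.212, 0.641, 0.227] pointing down, gripper open.
Joint ranges: [-176.03, 176.03], [-82.01, 121.73], [-58.28, 71.71], [-173.87, 95.51], [-174.79, -0.11], [-173.66, 173.66]. Speed limits (degrees/s): [136.94, 136.94, 172.46, 180, 180, 180].

## Interface

Orientations are given as [roll, pitch, yaw] about the fixed x, y, z axes, in that order (R = Rz(yaw) Ry(pitch) Rx(roll)).
In Python, from plant import r gives the robot as it stands.
- The arm moves only by the tool drive_effector, called after ">>>" in YAML: its name, and indented under it one key for each argument. Schema: {"type":"object","properties":{"segments":{"type":"array","items":{"type":"array","items":{"type":"number"},"minItems":6,"maxItems":6},"minItems":1,"maxItems":12},"finger_gap":{"type":"number"},"squeeze":{"type":"number"},"only":{"type":"string"},"quiet":{"type":"boolean"},"lines":{"type":"string"}},"required":["segments"],"additionalProperties":false}. segments is a list of rows, 1 to 12 of them, each of 6 numbers: dx, dy, dz in m, then a rotation vector rx, ry, rz in degrees; each row is the pose to reach, as a shift and turn from the pose commanded when the call began, along the tool's axes at that moment; what a row does not reach only later rows make up. A row lasts 1/12 s, in which the tool goes at most 0.0417 m and 7.16 degrees, less where a joint would pass 70% of its speed; a pose out of reach is approached as far as the arm can. finger_gap is the finger opening in m, set as the call begins (left out keeps the last). The fingers move at their own pace and stop on an object; squeeze is the grip in N (left out, the last holds). Time passes only in rows, so rows that do not move let the fingers close. The tool returns the time, the measured TCP pose, the force, the opening and the grip force at its end. only (a regular expression) keeps the lines of the reply that match it, lines (a string "A,B") keeps lines A to B, and quiet returns only ok. Input that does not fit is refused with a message, and nothing moves.
- r.get_state(): the state, without advancing time (a new reading comes with each control period).
- r.capture(name): name is "side" or "top" or "wrist"; returns a dict with "frame" (420x560x3 uint8, red, green, blue), "z_map" (420x560 float32, m along the optical axis (not along the pixel's ray), 0 where there is no reading), "fx", "fy", "cx", "cy" (pixels), "cam_to_world" (4x4, takes a point from camera to world coordinates). Camera axes: x right, y down, z forward; pixel columns grow to the right and rows downward; lengths in m; the calibration is good to about 2 mm. The wrist camera is an equidistant fisheye: a pixel r from the principal point sees the ray r / f radians off the axis. A picture is of the moment at which its call begins.
- r.close_job(): hands the job in; it is judged then, once.
The state is a dict: "time_s": time; "joints": joint angles; "qd": joint speeds; "joint_torque": joint torques, N m; "tcp_pos": TCP position; "eef_rot": TCP orientation; "contact_force": force on the tool from outside, world axes, zero at the start; "moment": the same for the moment, N m; "gripper_width": finger opening in m; "gripper_force": force on a finger pad.
Only numpy, scipy, OpenCV 4.12 (cv2) and the standard library are available. Lean on these libraries where they do the work, as an engineer would, in place of code of your own. Each camera call takes 0.05 s, during which the arm holds its last target. There are 200 camera calls.

## Working session

There is one attempt and no reset: what is moved stays moved. The work goes in short steps, Python scripts to look and compute and a tool call to move; the robot and the scene stay as the last step left them, time stands still between calls to the robot, and variables do not carry over. Pictures are saved under pics/ and viewed, at most 10 in all, crops included, and the job is handed in when it is done.

```bash
ls; mkdir -p pics
```

Run:
```python
from plant import r
import cv2,numpy as np,pickle
s=r.get_state(); print(s, r.grip_depth)
for n in("top","side"):
    c=r.capture(n); cv2.imwrite(f"pics/{n}0.png",cv2.resize(c["frame"][:,:,::-1],(800,600)))
    pickle.dump(c,open(f"pics/{n}0.pkl","wb")); print(n,c["fx"],c["cx"],c["cy"],np.round(c["cam_to_world"],3).tolist())
```

```text
pics
plant.py
{'time_s': 0.0, 'joints': array([ 8.82399166e+01,  2.05904972e+01,  6.34936172e-01, -2.24308031e-02,
       -7.01369680e+01, -1.65055097e+01]), 'qd': array([-0.110583  ,  0.02623088, -0.069323  , -0.04405152, -0.06047153,
       -0.11264232]), 'joint_torque': array([-2.43899194e-04, -5.82708764e+01,  2.93058425e+01,  6.99742019e+00,
        6.92840738e-03, -1.74475194e-04]), 'tcp_pos': array([0.21143346, 0.64051089, 0.22563485]), 'eef_rot': array([ 1.79905292e+02, -6.07338261e-03, -1.82732264e+01]), 'contact_force': array([-0.58732272,  0.43525419,  0.20625527]), 'moment': array([0.00951513, 0.02170471, 0.03119707]), 'gripper_force': 0.0, 'gripper_width': 0.08727646929459429} 0.0188
top 432.1405513685534 285.4641703149627 208.25098752384375 [[-0.023, -0.995, 0.1, 0.47], [-1.0, 0.022, -0.006, -0.038], [0.003, -0.1, -0.995, 1.467], [0.0, 0.0, 0.0, 1.0]]
side 540.7956783621289 275.67016991489317 223.6830659157048 [[0.975, -0.12, 0.188, 0.34], [-0.223, -0.491, 0.842, -1.198], [-0.009, -0.863, -0.505, 0.812], [0.0, 0.0, 0.0, 1.0]]
```
TCP at y=0.64, joint1 88? TCP (0.21,0.64)... joint1=88 and atan(0.64/0.21)=71.7. OK offset.

View pics/top0.png

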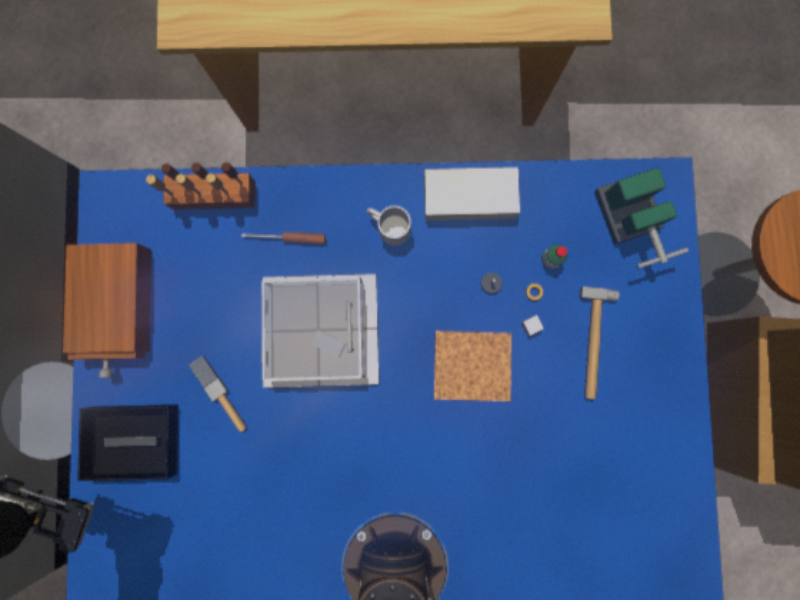

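View pics/side0.png

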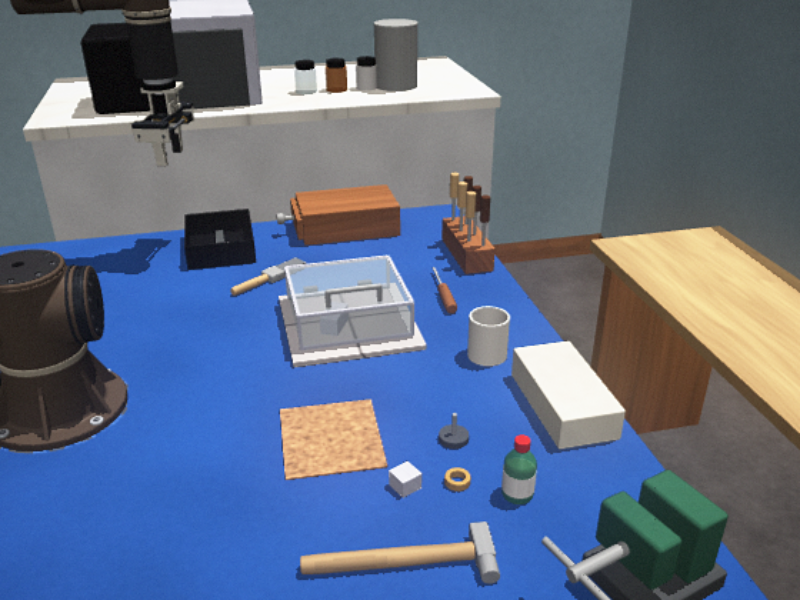

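Create h.py:
```python
import numpy as np,pickle,cv2
def ray(c,u,v):
    T=np.array(c["cam_to_world"]); d=T[:3,:3]@[(u-c["cx"])/c["fx"],(v-c["cy"])/c["fy"],1]; return T[:3,3],d
def onz(c,u,v,z):
    o,d=ray(c,u,v); return o+d*(z-o[2])/d[2]
def dep(c,u,v):
    o,d=ray(c,u,v); return o+d*c["z_map"][int(round(v)),int(round(u))]
```

Run:
```python
from h import *
np.set_printoptions(precision=4,suppress=True)
c=pickle.load(open("pics/top0.pkl","rb")); k=.7
for n,u,v,z in [("hA",351,303,.12),("hB",351,353,.12),("bTR",376,275,.012),("bBR",379,384,.012),("bTL",262,277,.012),("bBL",264,386,.012),("hoodTL",263,279,.088),("hoodTR",360,279,.088),("sock",330,342,.03),("pinfoot",491,284,.012),("padTL",435,332,.004),("padTR",511,332,.004),("padBL",434,400,.004),("padBR",511,401,.004),("flux",556,255,.1),("mug",395,223,.088),("offc",533,325,.03)]:
    print(n,onz(c,u*k,v*k,z),dep(c,u*k,v*k))
im=np.hstack([cv2.resize(c["frame"][185:280,175:275],(780,741))[:590]])
d=pickle.load(open("pics/side0.pkl","rb"))
cv2.imwrite("pics/c1.png",np.hstack([cv2.resize(c["frame"][188:275,178:270],(400,378)),cv2.resize(d["frame"][175:257,190:300],(400,378)) ])[:,:,::-1])
```

```text
hA [0.5957 0.0796 0.12  ] [0.5988 0.0825 0.0868]
hB [0.4866 0.0811 0.12  ] [0.4869 0.0833 0.0949]
bTR [0.6712 0.0287 0.012 ] [ 0.6734  0.0294 -0.0034]
bBR [0.4144 0.0262 0.012 ] [0.414  0.0266 0.0035]
bTL [0.6724 0.2994 0.012 ] [ 0.6741  0.3022 -0.0001]
bBL [0.4159 0.2945 0.012 ] [0.4155 0.2965 0.0031]
hoodTL [0.6573 0.2795 0.088 ] [0.6675 0.2968 0.0127]
hoodTR [0.6524 0.0614 0.088 ] [0.6544 0.0625 0.0733]
sock [0.5143 0.1374 0.03  ] [0.5124 0.1302 0.0889]
pinfoot [ 0.6436 -0.2438  0.012 ] [ 0.6439 -0.2442  0.0095]
padTL [ 0.5331 -0.1082  0.004 ] [ 0.5333 -0.1085 -0.0015]
padTR [ 0.529  -0.2882  0.004 ] [ 0.5295 -0.2904 -0.0085]
padBL [ 0.374  -0.1015  0.004 ] [ 0.3738 -0.1017  0.0015]
padBR [ 0.3675 -0.2819  0.004 ] [ 0.3673 -0.2825  0.0004]
flux [ 0.6953 -0.3795  0.1   ] [ 0.6974 -0.3827  0.0873]
mug [ 0.7789 -0.02    0.088 ] [ 0.7965 -0.019   0.0094]
offc [ 0.5431 -0.3357  0.03  ] [ 0.5436 -0.3377  0.0204]
```

View pics/c1.png

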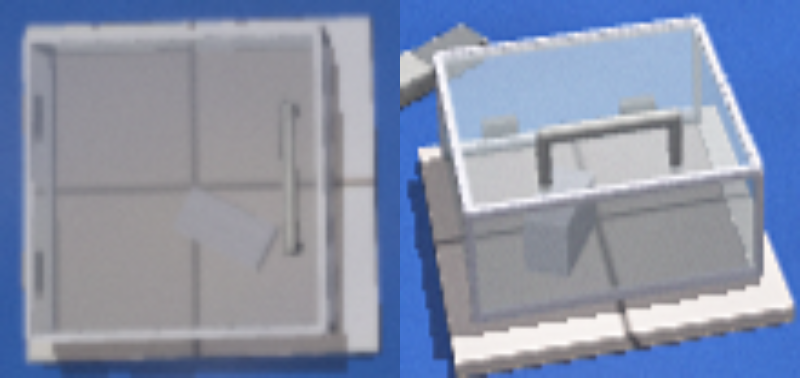

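Add to h.py:
```python
from scipy.spatial.transform import Rotation as Ro
np.set_printoptions(precision=4,suppress=True)
def rows(targets,pose=None):
    """targets: list of (TCP pos, rpy deg) -> rows in tool axes of current (or given) pose"""
    if pose is None:
        from plant import r
        s=r.get_state(); pose=(s["tcp_pos"],s["eef_rot"])
    R0=Ro.from_euler("xyz",pose[1],degrees=True)
    for p,e in targets:
        R=e if isinstance(e,Ro) else Ro.from_euler("xyz",e,degrees=True)
        print(np.round(R0.inv().apply(np.array(p)-pose[0]),4).tolist(),np.round((R0.inv()*R).as_rotvec(degrees=True),1).tolist())
```

Run:
```python
from h import *
rows([((.541,.081,.22),(180,0,0))],((.212,.641,.227),(180,0,-18.25)))
```

```text
[0.4878, 0.4288, 0.007] [0.0, 0.0, -18.3]
```

>>> drive_effector:
  segments:
    - [0.03, 0.026, 0, 0, 0, -2]
    - [0.06, 0.053, 0, 0, 0, -4]
    - [0.09, 0.08, 0, 0, 0, -6]
    - [0.12, 0.106, 0, 0, 0, -8]
    - [0.15, 0.132, 0, 0, 0, -10]
    - [0.18, 0.158, 0, 0, 0, -12]
    - [0.21, 0.185, 0, 0, 0, -14]
    - [0.24, 0.211, 0, 0, 0, -16]
    - [0.27, 0.237, 0, 0, 0, -18.25]
    - [0.3, 0.264, 0, 0, 0, -18.25]
    - [0.33, 0.29, 0, 0, 0, -18.25]
    - [0.36, 0.316, 0, 0, 0, -18.25]
  finger_gap: 0.06
  squeeze: 20

```text
time_s: 1.1
tcp_pos: [0.4547, 0.2261, 0.2266]
eef_rot: [-180.0, 0.0, 0.0]
contact_force: [0.5, 0.3, -0.3]
gripper_width: 0.0603
gripper_force: 0.0
```

```bash
python3 -c "
from h import *
rows([((.541,.081,.22),(180,0,0))])"
```

```text
[0.0863, 0.1451, 0.0065] [-0.0, 0.0, 0.0]
```

>>> drive_effector:
  segments:
    - [0.022, 0.036, 0.0, 0, 0, 0]
    - [0.044, 0.073, 0, 0, 0, 0]
    - [0.066, 0.11, 0, 0, 0, 0]
    - [0.086, 0.145, 0.006, 0, 0, 0]
    - [0.086, 0.145, 0.006, 0, 0, 0]

```text
time_s: 1.52
tcp_pos: [0.5418, 0.0779, 0.2192]
eef_rot: [179.9, 0.1, -0.3]
contact_force: [0.2, 1.2, -0.2]
gripper_width: 0.0598
gripper_force: 0.0
```

Run:
```python
from h import *
from plant import r
d=r.capture("side"); pickle.dump(d,open("pics/s1.pkl","wb"))
w=r.capture("wrist"); pickle.dump(w,open("pics/w1.pkl","wb"))
print(w["fx"],w["cx"],w["cy"],w["cam_to_world"])
cv2.imwrite("pics/w1.png",np.hstack([cv2.resize(w["frame"],(400,300)),cv2.resize(d["frame"][150:260,180:320],(400,300))])[:,:,::-1])
```

```text
325.19226210127806 277.8766624741498 208.16649149870364 [[-0.0048 -0.9658 -0.2594  0.6095]
 [-1.      0.0049  0.0003  0.0797]
 [ 0.0009  0.2594 -0.9658  0.3775]
 [ 0.      0.      0.      1.    ]]
```

View pics/w1.png

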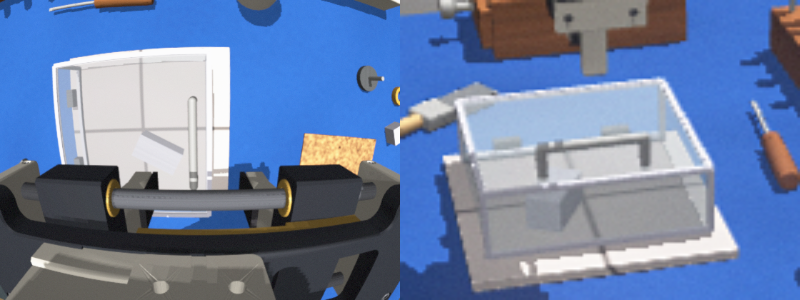

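Run:
```python
from h import *
d=pickle.load(open("pics/s1.pkl","rb"));w=pickle.load(open("pics/w1.pkl","rb"));c=pickle.load(open("pics/top0.pkl","rb"))
def fz(w,u,v,z):
    x=u-w["cx"];y=v-w["cy"];rr=np.hypot(x,y);t=rr/w["fx"];T=w["cam_to_world"]
    q=T[:3,:3]@np.array([x/rr*np.sin(t),y/rr*np.sin(t),np.cos(t)]);return T[:3,3]+q*(z-T[2,3])/q[2]
for z in(.11,.12,.13):
    print(z,"wrist",fz(w,270.2,136,z),fz(w,270.2,255,z),"side",onz(d,229.4,204.3,z),onz(d,266.8,200.6,z),"top",onz(c,351*.7,303*.7,z),onz(c,351*.7,353*.7,z))
g=w["frame"].astype(int).sum(2)
for v in(150,200,240): print(g[v,255:285])
```

```text
0.11 wrist [0.5987 0.0857 0.11  ] [0.4944 0.0868 0.11  ] side [0.5008 0.1061 0.11  ] [0.605  0.1027 0.11  ] top [0.5966 0.0805 0.11  ] [0.4867 0.082  0.11  ]
0.12 wrist [0.5991 0.0855 0.12  ] [0.4987 0.0865 0.12  ] side [0.4985 0.0875 0.12  ] [0.6012 0.0842 0.12  ] top [0.5957 0.0796 0.12  ] [0.4866 0.0811 0.12  ]
0.13 wrist [0.5995 0.0853 0.13  ] [0.503  0.0863 0.13  ] side [0.4962 0.0689 0.13  ] [0.5974 0.0657 0.13  ] top [0.5947 0.0787 0.13  ] [0.4865 0.0802 0.13  ]
[680 675 679 678 680 676 670 612 554 585 648 680 698 712 708 678 659 619
 552 483 535 648 681 676 676 680 678 681 676 680]
[684 678 683 686 687 686 686 679 625 565 597 649 682 697 707 696 670 650
 605 531 487 585 667 682 684 684 680 688 686 684]
[674 679 677 679 676 683 678 675 666 599 505 503 544 595 608 620 606 578
 547 501 451 494 628 672 682 680 679 680 684 681]
```

```bash
python3 -c "
from h import *
rows([((.546,.084,.107),(180,0,0))])"
```

```text
[0.0057, -0.0031, 0.1126] [0.0, 0.1, -0.2]
```

>>> drive_effector:
  segments:
    - [0.005, -0.003, 0.03, 0, 0, 0]
    - [0.005, -0.003, 0.06, 0, 0, 0]
    - [0.005, -0.003, 0.09, 0, 0, 0]
    - [0.005, -0.003, 0.112, 0, 0, 0]
    - [0.005, -0.003, 0.112, 0, 0, 0]
  finger_gap: 0.06
  squeeze: 20

```text
time_s: 2.03
tcp_pos: [0.5419, 0.0861, 0.1042]
eef_rot: [179.9, 0.4, 0.0]
contact_force: [-0.5, -0.4, 0.5]
gripper_width: 0.0603
gripper_force: 0.0
```

>>> drive_effector:
  segments:
    - [0, 0, 0, 0, 0, 0]
    - [0, 0, 0, 0, 0, 0]
    - [0, 0, 0, 0, 0, 0]
    - [0, 0, 0, 0, 0, 0]
    - [0, 0, 0, 0, 0, 0]
    - [0, 0, 0, 0, 0, 0]
  finger_gap: 0.0
  squeeze: 20

```text
time_s: 2.53
tcp_pos: [0.5457, 0.0862, 0.1095]
eef_rot: [-180.0, -0.1, -0.0]
contact_force: [0.1, 0.4, 0.3]
gripper_width: 0.0253
gripper_force: 0.0
```

>>> drive_effector:
  segments:
    - [0, 0, 0, 0, 0, 0]
    - [0, 0, 0, 0, 0, 0]
    - [0, 0, 0, 0, 0, 0]
    - [0, 0, 0, 0, 0, 0]
    - [0, 0, 0, 0, 0, 0]

```text
time_s: 2.95
tcp_pos: [0.5454, 0.0856, 0.1087]
eef_rot: [180.0, 0.0, -0.0]
contact_force: [-0.6, -3.2, 1.6]
gripper_width: 0.0094
gripper_force: 20.0
```

Run:
```python
from h import *
from plant import r
s=r.get_state(); print(s["contact_force"],s["tcp_pos"],s["gripper_width"],s["gripper_force"])
# arc about hinge, tip .0125 beyond bar; tool tilt psi about world x
b0=np.array([.546,.0845,.1205]); H=np.array([.546,.2795,.0145])
v=b0-H; p0=(b0+[0,0,-.0125],(180,0,0)); L=[]
for k in range(1,13):
    a=np.radians(4*k); R=Ro.from_rotvec([-a,0,0])
    e=Ro.from_rotvec([-a*0.5,0,0])*Ro.from_euler("xyz",(180,0,0),degrees=True)
    b=H+R.apply(v); L.append((b+e.apply([0,0,.0125]),e))
rows(L,p0)
```

```text
[-0.5892 -3.1734  1.5712] [0.5454 0.0856 0.1087] 0.009407753151122241 20.003188848495483
[0.0, -0.0074, -0.0134] [-2.0, 0.0, 0.0]
[0.0, -0.0158, -0.0261] [-4.0, 0.0, 0.0]
[0.0, -0.025, -0.0383] [-6.0, 0.0, 0.0]
[0.0, -0.035, -0.0498] [-8.0, 0.0, 0.0]
[0.0, -0.0458, -0.0605] [-10.0, 0.0, 0.0]
[0.0, -0.0574, -0.0704] [-12.0, 0.0, 0.0]
[0.0, -0.0696, -0.0795] [-14.0, 0.0, 0.0]
[0.0, -0.0824, -0.0877] [-16.0, 0.0, 0.0]
[0.0, -0.0957, -0.095] [-18.0, 0.0, 0.0]
[0.0, -0.1095, -0.1013] [-20.0, 0.0, 0.0]
[0.0, -0.1237, -0.1066] [-22.0, 0.0, 0.0]
[0.0, -0.1382, -0.1109] [-24.0, 0.0, 0.0]
```

>>> drive_effector:
  segments:
    - [0, -0.0074, -0.0134, -2, 0, 0]
    - [0, -0.0158, -0.0261, -4, 0, 0]
    - [0, -0.025, -0.0383, -6, 0, 0]
    - [0, -0.035, -0.0498, -8, 0, 0]
    - [0, -0.0458, -0.0605, -10, 0, 0]
    - [0, -0.0574, -0.0704, -12, 0, 0]
    - [0, -0.0696, -0.0795, -14, 0, 0]
    - [0, -0.0824, -0.0877, -16, 0, 0]
    - [0, -0.0957, -0.095, -18, 0, 0]
    - [0, -0.1095, -0.1013, -20, 0, 0]
    - [0, -0.1237, -0.1066, -22, 0, 0]
    - [0, -0.1382, -0.1109, -24, 0, 0]

```text
time_s: 3.95
tcp_pos: [0.5446, 0.224, 0.2194]
eef_rot: [155.8, 0.1, -0.1]
contact_force: [-0.1, -3.5, -3.2]
gripper_width: 0.0091
gripper_force: 20.0
```

Run:
```python
from h import *
b0=np.array([.546,.0845,.1205]); H=np.array([.546,.2795,.0145]); v=b0-H
def P(d,t):
    R=Ro.from_rotvec([-np.radians(d),0,0]); e=Ro.from_rotvec([-np.radians(t),0,0])*Ro.from_euler("xyz",(180,0,0),degrees=True)
    return H+R.apply(v)+e.apply([0,0,.0125]),e
p0=P(48,24); rows([P(48+4*k,24+2*k) for k in range(1,13)],(p0[0],p0[1].as_euler("xyz",degrees=True)))
print(P(48,24)[0])
```

```text
[0.0, -0.0122, -0.009] [-2.0, 0.0, 0.0]
[0.0, -0.025, -0.0171] [-4.0, 0.0, 0.0]
[0.0, -0.0383, -0.0243] [-6.0, 0.0, 0.0]
[0.0, -0.052, -0.0305] [-8.0, 0.0, 0.0]
[0.0, -0.0662, -0.0357] [-10.0, 0.0, 0.0]
[0.0, -0.0807, -0.04] [-12.0, 0.0, 0.0]
[0.0, -0.0955, -0.0431] [-14.0, 0.0, 0.0]
[0.0, -0.1104, -0.0453] [-16.0, 0.0, 0.0]
[0.0, -0.1255, -0.0463] [-18.0, 0.0, 0.0]
[0.0, -0.1405, -0.0463] [-20.0, 0.0, 0.0]
[0.0, -0.1556, -0.0453] [-22.0, 0.0, 0.0]
[0.0, -0.1705, -0.0431] [-24.0, 0.0, 0.0]
[0.546  0.2227 0.2189]
```

Tracks well. Slow down over the last part.

>>> drive_effector:
  segments:
    - [0, -0.0122, -0.009, -2, 0, 0]
    - [0, -0.025, -0.0171, -4, 0, 0]
    - [0, -0.0383, -0.0243, -6, 0, 0]
    - [0, -0.052, -0.0305, -8, 0, 0]
    - [0, -0.0662, -0.0357, -10, 0, 0]
    - [0, -0.0807, -0.04, -12, 0, 0]
    - [0, -0.0955, -0.0431, -14, 0, 0]
    - [0, -0.11, -0.0453, -16, 0, 0]
    - [0, -0.118, -0.0458, -17, 0, 0]
    - [0, -0.1255, -0.0463, -18, 0, 0]
    - [0, -0.133, -0.0463, -19, 0, 0]
    - [0, -0.1405, -0.0463, -20, 0, 0]

```text
time_s: 4.95
tcp_pos: [0.5443, 0.3716, 0.2045]
eef_rot: [135.9, 0.1, -0.0]
contact_force: [-4.1, -1.3, 3.2]
gripper_width: 0.0092
gripper_force: 20.0
```

Run:
```python
from h import *
b0=np.array([.546,.0845,.1205]); H=np.array([.546,.2795,.0145]); v=b0-H
def P(d,t):
    R=Ro.from_rotvec([-np.radians(d),0,0]); e=Ro.from_rotvec([-np.radians(t),0,0])*Ro.from_euler("xyz",(180,0,0),degrees=True)
    return H+R.apply(v)+e.apply([0,0,.0125]),e
p0=P(88,44); rows([P(88+2*k,44+k) for k in range(1,8)],(p0[0],p0[1].as_euler("xyz",degrees=True)))
print(p0[0])
```

```text
[0.0, -0.0072, -0.0022] [-1.0, 0.0, 0.0]
[0.0, -0.0145, -0.0041] [-2.0, 0.0, 0.0]
[0.0, -0.0218, -0.0058] [-3.0, 0.0, 0.0]
[0.0, -0.0292, -0.0072] [-4.0, 0.0, 0.0]
[0.0, -0.0367, -0.0084] [-5.0, 0.0, 0.0]
[0.0, -0.0442, -0.0093] [-6.0, 0.0, 0.0]
[0.0, -0.0517, -0.0099] [-7.0, 0.0, 0.0]
[0.546  0.3699 0.2041]
```

>>> drive_effector:
  segments:
    - [0, -0.0072, -0.0022, -1, 0, 0]
    - [0, -0.0145, -0.0041, -2, 0, 0]
    - [0, -0.0218, -0.0058, -3, 0, 0]
    - [0, -0.0292, -0.0072, -4, 0, 0]
    - [0, -0.0367, -0.0084, -5, 0, 0]
    - [0, -0.044, -0.0093, -6, 0, 0]
    - [0, -0.046, -0.0095, -6, 0, 0]
    - [0, -0.046, -0.0095, -6, 0, 0]
    - [0, -0.046, -0.0095, -6, 0, 0]
    - [0, -0.046, -0.0095, -6, 0, 0]

```text
time_s: 5.78
tcp_pos: [0.5445, 0.4102, 0.1802]
eef_rot: [129.8, 0.1, -0.1]
contact_force: [-6.0, -3.6, 5.7]
gripper_width: 0.0092
gripper_force: 20.0
```

Run:
```python
from h import *
from plant import r
d=r.capture("side"); cv2.imwrite("pics/s2.png",cv2.resize(d["frame"],(800,600))[:,:,::-1]);pickle.dump(d,open("pics/s2.pkl","wb"))
s=r.get_state();p=s["tcp_pos"];R=Ro.from_euler("xyz",s["eef_rot"],degrees=True)
b=p-R.apply([0,0,.0125]); print(b,np.degrees(np.arctan2(b[2]-.0145,.2795-b[1]))-28.5,s["joints"])
```

```text
[0.5445 0.4197 0.1882] 100.41009078482014 [  63.7897   46.9945   15.2651   20.3994 -104.5119   22.8173]
```

View pics/s2.png

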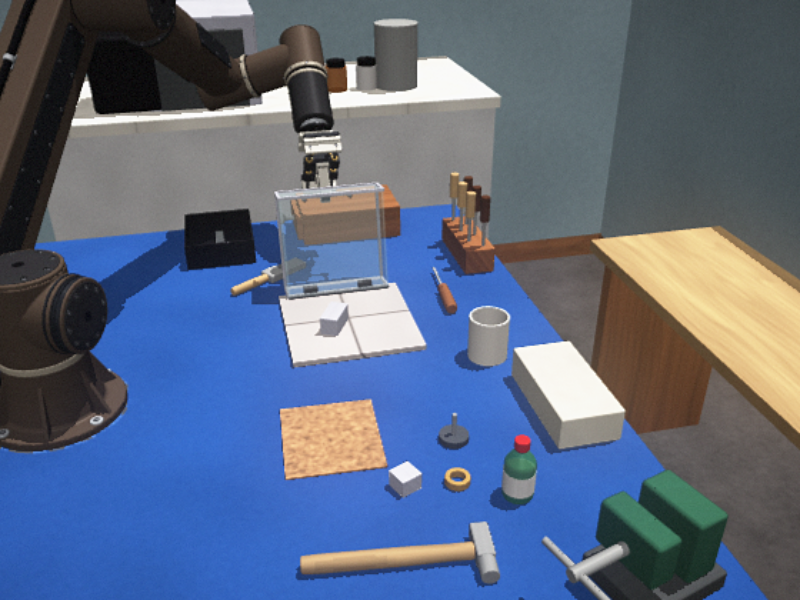

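>>> drive_effector:
  segments:
    - [0, 0, 0, 0, 0, 0]
    - [0, 0, 0, 0, 0, 0]
    - [0, 0, 0, 0, 0, 0]
    - [0, 0, -0.02, 0, 0, 0]
    - [0, 0, -0.05, 0, 0, 0]
    - [0, 0, -0.085, 0, 0, 0]
    - [0, 0, -0.12, 0, 0, 0]
  finger_gap: 0.022

```text
time_s: 6.42
tcp_pos: [0.5455, 0.5036, 0.2577]
eef_rot: [130.0, 0.0, -0.0]
contact_force: [1.1, 1.0, 0.9]
gripper_width: 0.0221
gripper_force: 0.0
```

Run:
```python
from h import *
from plant import r
d=r.capture("side");c=r.capture("top");pickle.dump((d,c),open("pics/s3.pkl","wb"))
cv2.imwrite("pics/s3.png",np.hstack([cv2.resize(d["frame"][190:260,185:305],(470,274),interpolation=cv2.INTER_CUBIC),cv2.resize(c["frame"][215:265,210:260],(300,300),interpolation=cv2.INTER_CUBIC)[:274]])[:,:,::-1])
```

```text
(no output)
```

View pics/s3.png

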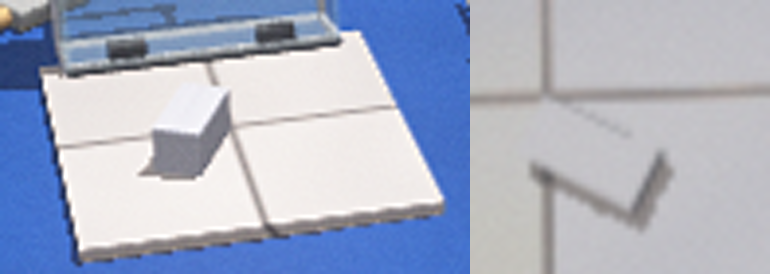

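Run:
```python
from h import *
d,c=pickle.load(open("pics/s3.pkl","rb"))
print(d["frame"].astype(int).sum(2)[220:238,220:248]//3)
up=(.5455,.45,.40)
rows([(up,(165,0,20)),((.54,.30,.40),(180,0,50)),((.48,.14,.25),(180,0,64))])
```

```text
[[233 234 234 233 233 239 241 241 242 241 241 240 241 241 242 243 244 248
  200 126 122 125 122 127 211 236 236 235]
 [233 234 234 234 239 243 241 242 243 242 241 241 241 242 242 244 246 224
  143 119 125 125 125 124 188 216 208 197]
 [233 235 234 238 235 247 249 248 247 245 244 244 244 244 245 246 239 159
  124 127 128 125 123 126 156 182 199 210]
 [235 234 237 210 159 163 163 189 190 210 215 236 235 250 251 251 202 134
  120 127 126 126 120 144 163 209 236 239]
 [223 211 205 177 134 129 129 134 138 141 143 157 156 166 166 189 142 126
  123 126 126 120 116 199 163 196 239 241]
 [178 191 202 198 141 131 134 132 131 134 130 131 133 132 132 138 124 129
  124 125 121 116 209 231 183 181 229 241]
 [237 237 240 230 149 130 133 132 133 134 133 131 132 132 133 134 127 125
  126 125 122 140 243 241 202 164 208 241]
 [240 239 242 247 161 130 133 137 132 132 138 135 133 132 139 138 130 126
  127 126 116 204 243 244 220 162 189 236]
 [239 239 239 248 161 130 133 135 136 133 133 139 132 134 132 134 129 125
  122 116 178 240 244 243 233 183 173 225]
 [239 239 243 250 165 132 133 135 132 133 136 1
[... 444 characters left out ...]
33 133 134 132 131 136 137 133 133 135 136 123 209
  244 243 242 241 241 241 241 243 230 172]
 [183 139 139 141 143 142 141 148 145 146 145 140 137 135 129 127 145 240
  244 242 242 242 242 242 241 243 236 194]
 [236 238 239 241 241 243 166 144 143 146 145 145 143 142 139 238 242 244
  243 242 242 243 242 241 242 242 244 217]
 [240 242 241 243 242 244 241 240 241 240 241 242 241 242 241 245 243 242
  242 242 243 242 242 242 242 243 245 230]
 [240 240 240 240 241 241 242 242 244 242 243 243 243 244 243 243 243 241
  242 243 242 243 241 243 243 243 244 240]]
[0.0003, 0.1447, -0.0477] [34.4, 10.6, -17.2]
[-0.0056, 0.2418, 0.0666] [46.6, 21.4, -46.7]
[-0.0667, 0.2309, 0.2854] [44.5, 27.4, -59.7]
```

>>> drive_effector:
  segments:
    - [0, 0.03, -0.018, 0, 0, 0]
    - [0, 0.06, -0.035, 5, 1.5, -2.5]
    - [0, 0.095, -0.048, 11, 3.5, -5.5]
    - [0, 0.12, -0.048, 17, 5, -8.5]
    - [0, 0.145, -0.048, 23, 7, -11.5]
    - [0, 0.16, -0.03, 28, 8.5, -14]
    - [0, 0.19, 0, 34.4, 10.6, -17.2]
    - [-0.002, 0.215, 0.03, 37, 13, -24]
    - [-0.004, 0.23, 0.05, 40, 15, -30]
    - [-0.0056, 0.242, 0.066, 42, 17, -35]
    - [-0.005, 0.242, 0.066, 44, 19, -41]
    - [-0.0056, 0.242, 0.066, 46.6, 21.4, -46.7]
  finger_gap: 0.07

```text
time_s: 7.52
tcp_pos: [0.5394, 0.2954, 0.4006]
eef_rot: [-179.9, 0.1, 50.1]
contact_force: [0.4, 0.6, -0.5]
gripper_width: 0.0702
gripper_force: 0.0
```

Run:
```python
from h import *
rows([((.47,.135,.25),(180,0,64))])
```

```text
[-0.1672, 0.0501, 0.151] [-0.2, 0.1, -13.9]
```

>>> drive_effector:
  segments:
    - [-0.03, 0.009, 0.01, 0, 0, -3]
    - [-0.06, 0.018, 0.03, 0, 0, -6]
    - [-0.09, 0.027, 0.05, 0, 0, -9]
    - [-0.12, 0.036, 0.08, 0, 0, -12]
    - [-0.145, 0.043, 0.11, 0, 0, -14]
    - [-0.167, 0.05, 0.14, 0, 0, -14]
    - [-0.167, 0.05, 0.15, 0, 0, -14]
    - [-0.167, 0.05, 0.15, 0, 0, -14]

```text
time_s: 8.18
tcp_pos: [0.4679, 0.1346, 0.2481]
eef_rot: [-179.8, 0.5, 63.7]
contact_force: [0.5, -0.1, 0.2]
gripper_width: 0.0702
gripper_force: 0.0
```

Run:
```python
from h import *
from plant import r
w=r.capture("wrist");pickle.dump(w,open("pics/w2.pkl","wb"))
print(r.get_state()["joints"])
cv2.imwrite("pics/w2.png",cv2.resize(w["frame"],(800,600))[:,:,::-1])
```

```text
[ 39.2849   2.0395 -19.742    0.0491 -68.6183 114.4703]
```

View pics/w2.png

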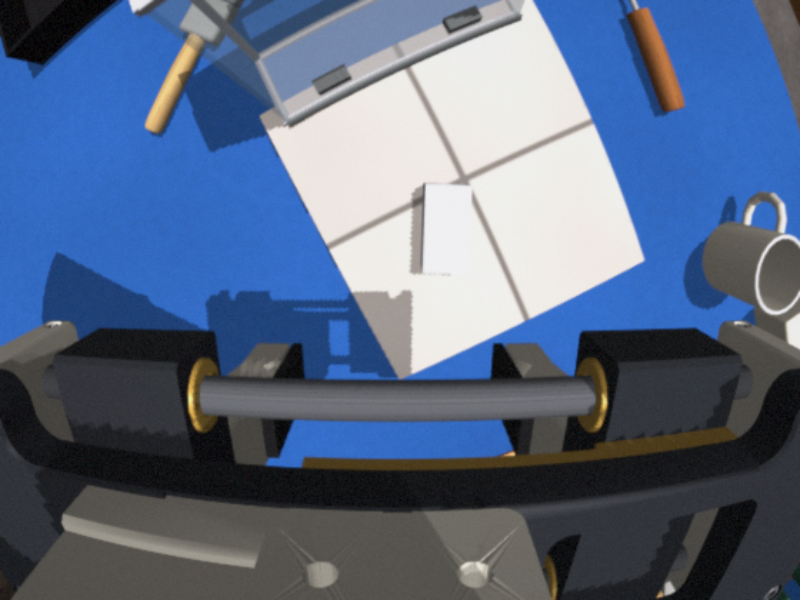

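Add to h.py:
```python
def fz(w,u,v,z):
    x=u-w["cx"];y=v-w["cy"];rr=np.hypot(x,y);t=rr/w["fx"];T=np.array(w["cam_to_world"])
    q=T[:3,:3]@np.array([x/rr*np.sin(t),y/rr*np.sin(t),np.cos(t)]);return T[:3,3]+q*(z-T[2,3])/q[2]
```

Run:
```python
from h import *
w=pickle.load(open("pics/w2.pkl","rb"));_,c=pickle.load(open("pics/s3.pkl","rb"))
P=np.array([fz(w,u*.7,v*.7,.048) for u,v in[(425,183),(471,186),(469,274),(422,272)]]); print(P)
print(P.mean(0)); a=(P[0]+P[1]-P[2]-P[3])/2;print(np.linalg.norm(a),np.degrees(np.arctan2(a[1],a[0])))
T=[onz(c,210+(x-470)/6,215+y/6,.048) for x,y in[(548,97),(655,150),(632,208),(533,163)]];print(np.array(T),np.mean(T,0))
ctr=P.mean(0)
for z in(.10,.018): rows([((ctr[0],ctr[1],z),(180,0,np.degrees(np.arctan2(a[1],a[0]))))])
```

```text
[[0.513  0.1819 0.048 ]
 [0.5441 0.1647 0.048 ]
 [0.5136 0.1022 0.048 ]
 [0.4806 0.1201 0.048 ]]
[0.5128 0.1422 0.048 ]
0.06968935975475445 63.189252728395424
[[0.5412 0.1611 0.048 ]
 [0.511  0.103  0.048 ]
 [0.4798 0.1159 0.048 ]
 [0.5054 0.1696 0.048 ]] [0.5094 0.1374 0.048 ]
[0.0259, 0.0364, 0.1499] [-0.1, 0.4, 0.6]
[0.0265, 0.0366, 0.2319] [-0.1, 0.4, 0.6]
```

>>> drive_effector:
  segments:
    - [0.01, 0.012, 0.03, 0, 0, 0.5]
    - [0.02, 0.024, 0.06, 0, 0, 0.5]
    - [0.03, 0.036, 0.09, 0, 0, 0.5]
    - [0.03, 0.0365, 0.125, 0, 0, 0.5]
    - [0.03, 0.0365, 0.16, 0, 0, 0.5]
    - [0.03, 0.0365, 0.19, 0, 0, 0.5]
    - [0.03, 0.0365, 0.215, 0, 0, 0.5]
    - [0.03, 0.0365, 0.23, 0, 0, 0.5]
    - [0.03, 0.0365, 0.23, 0, 0, 0.5]

```text
time_s: 8.98
tcp_pos: [0.5144, 0.1466, 0.0178]
eef_rot: [-179.8, 0.5, 63.4]
contact_force: [-0.7, -1.0, 0.5]
gripper_width: 0.0701
gripper_force: 0.0
```

>>> drive_effector:
  segments:
    - [0, 0, 0, 0, 0, 0]
    - [0, 0, 0, 0, 0, 0]
    - [0, 0, 0, 0, 0, 0]
    - [0, 0, 0, 0, 0, 0]
    - [0, 0, 0, 0, 0, 0]
    - [0, 0, 0, 0, 0, 0]
    - [0, 0, 0, 0, 0, 0]
    - [0, 0, 0, 0, 0, 0]
    - [0, 0, 0, 0, 0, 0]
  finger_gap: 0.0
  squeeze: 45

```text
time_s: 9.73
tcp_pos: [0.5151, 0.1465, 0.0212]
eef_rot: [-179.9, 0.3, 63.3]
contact_force: [-1.4, 0.0, 7.6]
gripper_width: 0.0354
gripper_force: 44.9
```

Create log.py:
```python
from plant import r
import json
s=r.get_state(); open("log.txt","a").write(json.dumps([s["joints"].tolist(),s["tcp_pos"].tolist(),s["eef_rot"].tolist()])+"\n")
print(s["joints"].round(1),s["tcp_pos"].round(4),s["eef_rot"].round(1))
```

```bash
python3 log.py
```

```text
[ 3.690e+01  2.070e+01 -3.080e+01  1.000e-01 -3.880e+01  1.164e+02] [0.5151 0.1465 0.0212] [-179.9    0.3   63.3]
```

>>> drive_effector:
  segments:
    - [0, 0, -0.02, 0, 0, 0]
    - [0, 0, -0.05, 0, 0, 0]
    - [0, 0, -0.09, 0, 0, 0]
    - [0, 0, -0.13, 0, 0, 0]
    - [-0.03, 0.02, -0.16, 0, 0, 0]
    - [-0.06, 0.04, -0.19, 0, 0, 0]
    - [-0.09, 0.06, -0.2, 0, 0, 6]
    - [-0.11, 0.08, -0.2, 0, 0, 12]
    - [-0.13, 0.1, -0.2, 0, 0, 18]
    - [-0.13, 0.1, -0.2, 0, 0, 24]
    - [-0.13, 0.1, -0.2, 0, 0, 30]

```text
time_s: 10.65
tcp_pos: [0.5463, -0.0158, 0.2206]
eef_rot: [180.0, 0.4, 32.9]
contact_force: [-0.2, -0.2, -2.3]
gripper_width: 0.0353
gripper_force: 44.9
```

```bash
python3 log.py
```

```text
[ 1.900e+01  8.900e+00 -1.600e+01  1.000e-01 -6.550e+01  1.038e+02] [ 0.5463 -0.0158  0.2206] [180.    0.4  32.9]
```

>>> drive_effector:
  segments:
    - [0, 0, -0.02, 0, 7, 0]
    - [0, 0, -0.04, 0, 14, 0]
    - [0, 0, -0.06, 0, 21, 0]
    - [0, 0, -0.06, 0, 28, 0]
    - [0, 0, -0.06, 0, 35, 0]
    - [0, 0, -0.06, 0, 35, 0]

```text
time_s: 11.15
tcp_pos: [0.5432, -0.0138, 0.2798]
eef_rot: [-179.9, -35.1, 33.2]
contact_force: [-1.6, -1.5, -2.5]
gripper_width: 0.0356
gripper_force: 44.9
```

```bash
python3 log.py
```

```text
[  7.3  -7.6 -24.9 -21.9 -42.6 128.2] [ 0.5432 -0.0138  0.2798] [-179.9  -35.1   33.2]
```

Create ik.py:
```python
from h import *
import json,itertools
from scipy.optimize import least_squares
D=[([88.24,20.59,.635,-.02,-70.137,-16.5],[.2114,.6405,.2256],[179.9,0,-18.27]),
([63.79,46.99,15.265,20.4,-104.5,22.82],[.5445,.4102,.1802],[129.8,.1,-.1]),
([39.28,2.04,-19.74,.05,-68.62,114.47],[.4679,.1346,.2481],[-179.8,.5,63.7])]+[tuple(json.loads(l)) for l in open("log.txt")]
rd=np.radians
def RF(J,s4=1,s6=1):
    a=J
    return Ro.from_euler("z",a[0],degrees=True)*Ro.from_euler("y",a[1]-a[2],degrees=True)*Ro.from_euler("x",s4*a[3],degrees=True)*Ro.from_euler("y",-a[4]+90,degrees=True)*Ro.from_euler("z",s6*a[5]+90,degrees=True)
A=[];b=[]
for J,p,e in D:
    Z=Ro.from_euler("z",-J[0],degrees=True); z=Z.apply(Ro.from_euler("xyz",e,degrees=True).apply([0,0,1])); q=rd(J[1]-J[2]);j2=rd(J[1])
    A+=[[1,np.sin(j2),np.cos(q),np.sin(q),0,0,z[0]],[0,0,0,0,0,1,z[1]],[0,np.cos(j2),-np.sin(q),np.cos(q),1,0,z[2]]]; b+=list(Z.apply(p))
def f(x):return np.r_[(np.array(A)@x-b)*200,(x-[.1,.5,.5,.0,.4,-.19,.3])*.02]
P=least_squares(f,np.ones(7)*.1).x
def fk(J,s4=-1,s6=-1):
    R=RF(J,s4,s6);q=rd(J[1]-J[2]);j2=rd(J[1]);a,L2,L3,e_,h,d,Lt=P
    w=Ro.from_euler("z",J[0],degrees=True).apply([a+L2*np.sin(j2)+L3*np.cos(q)+e_*np.sin(q),d,h+L2*np.cos(j2)-L3*np.sin(q)+e_*np.cos(q)])
    return w+R.apply([0,0,Lt]),R
LO=np.array([-176,-82,-58.3,-173.9,-174.8,-.1]);LO[5]=-173.7;HI=np.array([176,121.7,71.7,95.5,-.1,173.7])
def ik(p,R,J0):
    g=lambda J:np.r_[(fk(J)[0]-p)*10,(R.inv()*fk(J)[1]).as_rotvec()*3,(J-J0)*1e-5]
    o=least_squares(g,np.clip(J0,LO+1,HI-1),bounds=(LO,HI)); return o.x,o.cost
```

Run:
```python
from ik import *
print("P",P,"res",np.abs(np.array(A)@P-b).max())
for s4,s6 in itertools.product((1,-1),(1,-1)):
    print(s4,s6,[round(np.degrees((RF(J,s4,s6).inv()*Ro.from_euler("xyz",e,degrees=True)).magnitude()),1) for J,p,e in D])
```

```text
P [ 0.0736  0.55    0.3928  0.0028  0.1632 -0.1883  0.3272] res 0.05540458150283174
1 1 [np.float64(147.0), np.float64(147.1), np.float64(48.9), np.float64(52.9), np.float64(27.7), np.float64(51.9)]
1 -1 [np.float64(180.0), np.float64(170.0), np.float64(180.0), np.float64(179.8), np.float64(179.9), np.float64(148.1)]
-1 1 [np.float64(147.0), np.float64(134.4), np.float64(48.9), np.float64(52.7), np.float64(27.6), np.float64(76.3)]
-1 -1 [np.float64(180.0), np.float64(180.0), np.float64(179.9), np.float64(180.0), np.float64(180.0), np.float64(180.0)]
```

Run:
```python
s=open("ik.py").read()
s=s.replace('s6*a[5]+90','s6*a[5]-90')
i=s.index("A=[];b=[]"); j=s.index("LO=np.array")
s=s[:i]+'''ez=lambda a,ax:Ro.from_euler(ax,a,degrees=True)
def cols(J):
    R1=ez(J[0],"z");R2=R1*ez(J[1],"y");R3=R1*ez(J[1]-J[2],"y");R4=R3*ez(-J[3],"x");R5=R4*ez(-J[4]+90,"y")
    X,Y,Z=np.eye(3)
    return np.array([R1.apply(X),R1.apply(Y),Z,R2.apply(Z),R3.apply(X),R3.apply(Z),R4.apply(Y),R4.apply(Z),R5.apply(X),R5.apply(Z)]).T
A=np.vstack([cols(J) for J,_,_ in D]);b=np.concatenate([p for _,p,_ in D])
x0=np.array([.0,0,.3,.5,.5,0,0,0,0,.25])
P=least_squares(lambda x:np.r_[(A@x-b)*300,(x-x0)*np.array([1]*10)],x0).x
def fk(J,s4=-1,s6=-1): return cols(J)@P,RF(J,s4,s6)
'''+s[j:]
open("ik.py","w").write(s)
```

Run:
```python
from ik import *
print("P",P,"res",np.abs(A@P-b).reshape(-1,3).max(1)); print([round(np.degrees((RF(J,-1,-1).inv()*Ro.from_euler("xyz",e,degrees=True)).magnitude()),1) for J,p,e in D])
for yaw in range(-180,180,15):
  for t in (75,90):
    R=ez(yaw,"z")*ez(-t,"y")*ez(180,"x"); g=np.array([.643,-.241,.10]); 
    best=min((ik(g+R.apply([0,0,.0188-.006]),R,np.array([j1,j2,-20.,j4,-80,j6])) for j1 in(-40,10) for j2 in(10,50) for j4 in(-160,-80,0,80) for j6 in(-90,60,)),key=lambda o:o[1])
    if best[1]<1e-3: print(yaw,t,best[0].round(0),best[1].round(6))
```

```text
P [ 0.0031 -0.0047  0.1966  0.6056  0.4622 -0.0031 -0.1871  0.0024  0.003
  0.3802] res [0.0008 0.0001 0.0015 0.0001 0.0008 0.0001]
[np.float64(0.0), np.float64(0.0), np.float64(0.2), np.float64(0.0), np.float64(0.0), np.float64(0.0)]
-180 75 [  -3.   73.   49.    4. -140.  -86.] 0.0
-180 90 [  -3.   81.   54.    6. -153.  -84.] 1e-06
-165 75 [   2.   69.   35.   16. -129.  -76.] 0.0
-165 90 [   2.   77.   38.   20. -139.  -74.] 0.0
-150 75 [   7.   65.   21.   26. -117.  -71.] 0.0
-150 90 [   6.   72.   22.   30. -127.  -71.] 0.0
-135 75 [  11.   59.    6.   34. -105.  -70.] 0.0
-135 90 [  11.   66.    7.   38. -115.  -72.] 0.0
-120 75 [ 14.  54. -10.  44. -94. -72.] 0.0
-120 90 [  14.   62.   -9.   47. -104.  -75.] 0.0
-105 75 [ 16.  49. -25.  56. -84. -76.] 0.0
-105 90 [ 16.  57. -24.  59. -95. -82.] 0.0
-90 75 [ 15.  44. -40.  73. -77. -84.] 0.0
-90 90 [ 16.  53. -38.  74. -90. -91.] 0.0
-75 75 [  9.  40. -51.  95. -75. -91.] 0.00082
-75 90 [  10.   50.  -51.   94.  -91. -101.] 0.0
-30 75 [ -42.   43.  -57. -168.  -85.  -88.] 0.0
-30 90 [ -42.   62.  -56. -166. -117.  -84.] 0.0
-
[... 525 characters left out ...]
0
60 90 [ -47.   55.   14.  -79. -103. -137.] 0.0
75 75 [ -40.   52.   23.  -64. -103. -144.] 0.0
75 90 [ -43.   59.   26.  -74. -113. -143.] 0.0
90 75 [ -36.   57.   34.  -59. -115. -145.] 0.0
90 90 [ -39.   64.   38.  -71. -124. -148.] 0.0
105 75 [ -31.   62.   45.  -56. -126. -145.] 1e-06
105 90 [ -34.   69.   50.  -69. -136. -152.] 1e-06
120 75 [ -27.   67.   55.  -52. -137. -143.] 1e-06
120 90 [ -30.   73.   61.  -70. -148. -157.] 1e-06
135 75 [ -21.   71.   62.  -45. -146. -137.] 1e-06
135 90 [ -25.   77.   70.  -72. -159. -161.] 1e-06
150 75 [ -15.   74.   65.  -33. -152. -124.] 1e-06
165 75 [  -8.   75.   60.  -13. -149. -103.] 1e-06
165 90 [  -9.   83.   71.  -27. -167. -116.] 1e-06
```

Add to ik.py:
```python
def pts(J):
    c=cols(J)*P; k=np.cumsum(c,axis=1).T; return k[[3,5,7,8]].round(2).tolist()  # elbow, forearm end, wrist, TCP-Lt
def RT(yaw,t): return ez(yaw,"z")*ez(-t,"y")*ez(180,"x")
```

Run:
```python
from ik import *
for yaw,t in((-85,78),(-95,78),(-105,78),(60,78),(90,78)):
    J0=np.array([15.,45,-40,73,-80,-85]) if yaw<0 else np.array([-40,50,10,-65,-95,-140])
    R=RT(yaw,t);J,c=ik(np.array([.643,-.241,.10])+R.apply([0,0,.013]),R,J0);print(yaw,J.round(),round(c,6),pts(J))
# path: from now: untilt, go to yaw -85 via down, then tilt
J=np.array(D[-1][0])
for p,yaw,t in [((.54,-.014,.3),33,0),((.55,-.05,.3),-10,0),((.56,-.1,.3),-50,0),((.6,-.2,.3),-85,0),((.6,-.22,.3),-85,20),((.62,-.24,.28),-85,45),((.64,-.24,.25),-85,60),((.643,-.241,.22),-85,78),((.643,-.241,.16),-85,78)]:
    J,c=ik(np.array(p),RT(yaw,t),J);print(yaw,t,J.round(),round(c,6),pts(J))
```

```text
-85 [ 14.  44. -44.  81. -78. -88.] 0.0 [[0.41, 0.1, 0.63], [0.43, 0.1, 0.17], [0.61, 0.12, 0.17], [0.61, 0.12, 0.18]]
-95 [ 16.  47. -35.  68. -81. -82.] 0.0 [[0.43, 0.12, 0.61], [0.49, 0.14, 0.15], [0.67, 0.12, 0.17], [0.67, 0.12, 0.18]]
-105 [ 16.  51. -25.  57. -86. -78.] 0.0 [[0.45, 0.13, 0.58], [0.56, 0.16, 0.13], [0.74, 0.11, 0.17], [0.74, 0.11, 0.18]]
60 [ -45.   49.   12.  -72.  -94. -141.] 0.0 [[0.32, -0.33, 0.6], [0.58, -0.58, 0.32], [0.47, -0.55, 0.17], [0.46, -0.55, 0.18]]
90 [ -37.   59.   35.  -62. -117. -145.] 0.0 [[0.41, -0.31, 0.51], [0.75, -0.57, 0.32], [0.65, -0.6, 0.17], [0.64, -0.6, 0.18]]
33 0 [ 19.   6.  -9.  -0. -75. 104.] 0.0 [[0.06, 0.02, 0.8], [0.48, 0.16, 0.68], [0.54, -0.01, 0.68], [0.54, -0.01, 0.68]]
-10 0 [ 15.   7.  -8.  -0. -75.  65.] 0.0 [[0.07, 0.01, 0.8], [0.5, 0.13, 0.68], [0.55, -0.05, 0.68], [0.55, -0.05, 0.68]]
-50 0 [ 10.   8.  -6.  -0. -76.  30.] 0.0 [[0.09, 0.01, 0.8], [0.53, 0.08, 0.68], [0.56, -0.1, 0.68], [0.56, -0.1, 0.68]]
-85 0 [ -1.  15.   2.  -0. -77.   6.] 0.0 [[0.15, -0.01, 0.78], [0.6, -0.01, 0.68], [0.6, -0.2, 0.68], [0.6, -0.2, 0.68]]
-85 20 [  9.  11. -13.  22. -68. -12.] 0.0 [[0.12, 0.01, 0.79], [0.54, 0.08, 0.59], [0.59, -0.09, 0.66], [0.59, -0.09, 0.66]]
-85 45 [ 15.  15. -31.  50. -65. -41.] 0.0 [[0.16, 0.04, 0.78], [0.47, 0.12, 0.45], [0.6, 0.03, 0.55], [0.6, 0.03, 0.55]]
-85 60 [ 16.  23. -37.  65. -69. -58.] 0.0 [[0.23, 0.06, 0.75], [0.45, 0.12, 0.35], [0.61, 0.09, 0.44], [0.61, 0.09, 0.44]]
-85 78 [ 16.  34. -42.  76. -81. -76.] 0.0 [[0.33, 0.09, 0.7], [0.43, 0.12, 0.25], [0.61, 0.13, 0.3], [0.61, 0.13, 0.3]]
-85 78 [ 16.  39. -43.  78. -80. -82.] 0.0 [[0.37, 0.1, 0.67], [0.43, 0.12, 0.21], [0.61, 0.13, 0.24], [0.61, 0.13, 0.24]]
```

>>> drive_effector:
  segments:
    - [0, 0, 0, 0, -7, 0]
    - [0, 0, 0, 0, -14, 0]
    - [0, 0, 0, 0, -21, 0]
    - [0, 0, 0, 0, -28, 0]
    - [0, 0, 0, 0, -35, 0]
    - [0, 0, 0, 0, -35, 0]

```text
time_s: 11.65
tcp_pos: [0.5484, -0.0124, 0.2785]
eef_rot: [179.9, 1.0, 33.4]
contact_force: [0.9, 0.1, -1.9]
gripper_width: 0.0355
gripper_force: 44.9
```

>>> drive_effector:
  segments:
    - [0, 0, 0, 0, 0, 6]
    - [0, 0, 0, 0, 0, 12]
    - [0, 0, 0, 0, 0, 18]
    - [0, 0, 0, 0, 0, 24]
    - [0, 0, 0, 0, 0, 30]
    - [0, 0, 0, 0, 0, 36]
    - [0, 0, 0, 0, 0, 42]
    - [0, 0, 0, 0, 0, 48]
    - [0, 0, 0, 0, 0, 54]
    - [0, 0, 0, 0, 0, 59]
    - [0, 0, 0, 0, 0, 59]

```text
time_s: 12.57
tcp_pos: [0.5465, -0.0137, 0.2804]
eef_rot: [179.7, 0.1, -25.9]
contact_force: [0.4, -0.1, -2.4]
gripper_width: 0.0355
gripper_force: 44.9
```

```bash
python3 log.py
python3 -c "
from ik import *
rows([((.57,-.1,.3),RT(-55,0)),((.6,-.2,.3),RT(-85,0))])"
```

```text
[ 19.2   6.8 -10.6   0.2 -73.   44.8] [ 0.5465 -0.0137  0.2804] [ 1.797e+02  1.000e-01 -2.590e+01]
[0.0588, 0.0674, -0.0193] [0.4, 0.1, 29.1]
[0.1295, 0.1443, -0.019] [0.4, -0.1, 59.1]
```

>>> drive_effector:
  segments:
    - [0.012, 0.013, -0.02, 0, 0, 6]
    - [0.024, 0.026, -0.02, 0, 0, 12]
    - [0.036, 0.04, -0.02, 0, 0, 18]
    - [0.048, 0.053, -0.02, 0, 0, 24]
    - [0.06, 0.067, -0.02, 0, 0, 30]
    - [0.074, 0.082, -0.02, 0, 0, 36]
    - [0.088, 0.098, -0.02, 0, 0, 42]
    - [0.102, 0.113, -0.02, 0, 0, 48]
    - [0.116, 0.129, -0.02, 0, 0, 54]
    - [0.13, 0.144, -0.02, 0, 0, 59]
    - [0.13, 0.144, -0.02, 0, 0, 59]

```text
time_s: 13.48
tcp_pos: [0.602, -0.2025, 0.3004]
eef_rot: [179.6, -0.3, -84.9]
contact_force: [-0.0, -0.1, -1.3]
gripper_width: 0.0358
gripper_force: 44.9
```

```bash
python3 log.py
python3 -c "
from ik import *
rows([((.62,-.22,.30),RT(-85,40)),((.643,-.23,.26),RT(-85,78))])"
```

```text
[ -0.8  14.9   2.1   0.3 -77.5   5.9] [ 0.602  -0.2025  0.3004] [179.6  -0.3 -84.9]
[0.019, -0.0164, 0.0003] [0.3, 39.7, 0.2]
[0.0308, -0.0387, 0.0403] [0.2, 77.7, 0.3]
```

>>> drive_effector:
  segments:
    - [0.003, -0.003, 0, 0, 6.5, 0]
    - [0.006, -0.006, 0, 0, 13, 0]
    - [0.01, -0.009, 0, 0, 19.5, 0]
    - [0.013, -0.012, 0, 0, 26, 0]
    - [0.016, -0.014, 0, 0, 32.5, 0]
    - [0.019, -0.018, 0.005, 0, 39, 0]
    - [0.021, -0.022, 0.012, 0, 45.5, 0]
    - [0.023, -0.026, 0.02, 0, 52, 0]
    - [0.026, -0.03, 0.028, 0, 58.5, 0]
    - [0.028, -0.034, 0.036, 0, 65, 0]
    - [0.03, -0.038, 0.04, 0, 71.5, 0]
    - [0.03, -0.038, 0.04, 0, 77.7, 0]

```text
time_s: 14.48
tcp_pos: [0.6429, -0.2251, 0.2604]
eef_rot: [177.7, -78.2, -82.2]
contact_force: [-0.4, 0.3, -2.1]
gripper_width: 0.0357
gripper_force: 44.9
```

>>> drive_effector:
  segments:
    - [0, 0, 0, 0, 0, 0]
    - [0, 0, 0, 0, 0, 0]
    - [0, 0, 0, 0, 0, 0]

```text
time_s: 14.73
tcp_pos: [0.6424, -0.2261, 0.2616]
eef_rot: [178.6, -77.7, -83.4]
contact_force: [0.0, 0.6, -1.1]
gripper_width: 0.0356
gripper_force: 44.9
```

```bash
python3 log.py
```

Run:
```python
from ik import *
from plant import r
d=r.capture("side");c=r.capture("top");pickle.dump((d,c),open("pics/s4.pkl","wb"))
cv2.imwrite("pics/s4.png",np.hstack([cv2.resize(d["frame"][120:345,190:400],(400,429)),cv2.resize(c["frame"][150:290,280:411],(400,429))])[:,:,::-1])
```

```text
[ 17.9  29.7 -41.4  74.1 -82.4 -71.2] [ 0.6424 -0.2261  0.2616] [178.6 -77.7 -83.4]
```

View pics/s4.png

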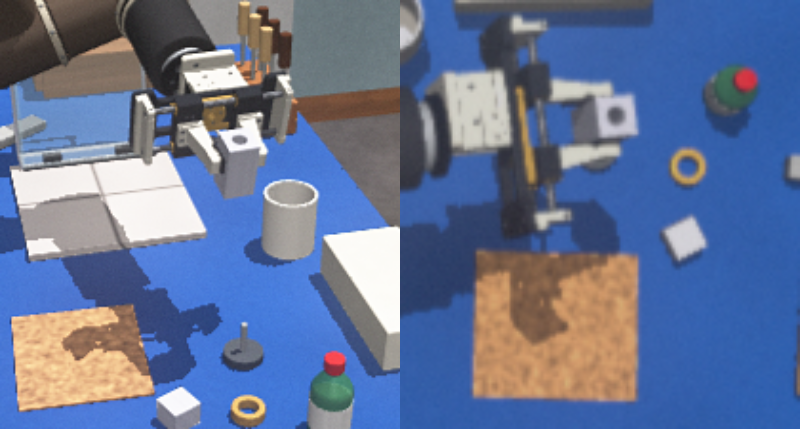

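Run:
```python
from ik import *
from plant import r
d,c=pickle.load(open("pics/s4.pkl","rb"))
pin=onz(d,318.1,289.6,.052);print("pin",pin,onz(d,190+243*.525,120+354*.5245,.012))
s=r.get_state();R=Ro.from_euler("xyz",s["eef_rot"],degrees=True);off=R.apply([-.0395,0,-.011]);print(s["tcp_pos"]+off)
print("socket top seen",onz(d,190+240*.525,120+140*.5245,s["tcp_pos"][2]+R.apply([.0305,0,-.011])[2]),s["tcp_pos"]+R.apply([.0305,0,-.011]))
for z in(.09,.07,.06,.045):
    rows([(np.array([pin[0],pin[1],z])-off,R)])
```

```text
pin [ 0.6502 -0.246   0.052 ] [ 0.6477 -0.2543  0.012 ]
[ 0.6406 -0.2072  0.2269]
socket top seen [ 0.6416 -0.2337  0.2953] [ 0.6421 -0.222   0.2953]
[-0.1253, -0.0062, 0.0676] [0.0, 0.0, 0.0]
[-0.1449, -0.0062, 0.0719] [0.0, 0.0, 0.0]
[-0.1547, -0.0063, 0.074] [0.0, 0.0, 0.0]
[-0.1693, -0.0063, 0.0772] [0.0, 0.0, 0.0]
```

>>> drive_effector:
  segments:
    - [-0.02, -0.001, 0.015, 0, 0, 0]
    - [-0.05, -0.002, 0.025, 0, 0, 0]
    - [-0.08, -0.003, 0.04, 0, 0, 0]
    - [-0.11, -0.004, 0.055, 0, 0, 0]
    - [-0.13, -0.005, 0.064, 0, 0, 0]
    - [-0.145, -0.005, 0.067, 0, 0, 0]
    - [-0.15, -0.005, 0.068, 0, 0, 0]
    - [-0.15, -0.005, 0.068, 0, 0, 0]

```text
time_s: 15.5
tcp_pos: [0.65, -0.2607, 0.1007]
eef_rot: [178.8, -77.9, -83.5]
contact_force: [-0.4, -0.3, -1.3]
gripper_width: 0.0357
gripper_force: 44.9
```

```bash
python3 log.py
```

```text
[ 12.2  43.6 -43.9  82.6 -78.2 -87.2] [ 0.65   -0.2607  0.1007] [178.8 -77.9 -83.5]
```

>>> drive_effector:
  segments:
    - [-0.002, 0, 0.0004, 0, 0, 0]
    - [-0.004, 0, 0.0008, 0, 0, 0]
    - [-0.006, 0, 0.0012, 0, 0, 0]
    - [-0.008, 0, 0.0016, 0, 0, 0]
    - [-0.008, 0, 0.0016, 0, 0, 0]

```text
time_s: 15.92
tcp_pos: [0.6498, -0.2604, 0.0926]
eef_rot: [178.9, -77.9, -83.6]
contact_force: [-0.4, 0.1, -1.2]
gripper_width: 0.0361
gripper_force: 44.9
```

>>> drive_effector:
  segments:
    - [-0.002, 0, 0.0004, 0, 0, 0]
    - [-0.004, 0, 0.0008, 0, 0, 0]
    - [-0.004, 0, 0.0008, 0, 0, 0]

```text
time_s: 16.17
tcp_pos: [0.6499, -0.2607, 0.09]
eef_rot: [179.1, -78.1, -83.8]
contact_force: [-0.8, 0.6, 5.1]
gripper_width: 0.0356
gripper_force: 44.9
```

>>> drive_effector:
  segments:
    - [-0.002, 0, 0.0004, 0, 0, 0]
    - [-0.003, 0, 0.0006, 0, 0, 0]
    - [-0.003, 0, 0.0006, 0, 0, 0]

```text
time_s: 16.42
tcp_pos: [0.6501, -0.2609, 0.0897]
eef_rot: [179.6, -78.4, -84.3]
contact_force: [-4.6, 2.9, 16.4]
gripper_width: 0.0358
gripper_force: 44.9
```

>>> drive_effector:
  segments:
    - [0.01, 0, -0.002, 0, 0, 0]
    - [0.035, 0, -0.007, 0, 0, 0]
    - [0.065, 0, -0.014, 0, 2, 0]
    - [0.1, 0, -0.021, 0, 4, 0]
    - [0.13, 0, -0.03, 0, 6, 0]
    - [0.15, 0, -0.035, 0, 8, 0]
    - [0.16, 0, -0.035, 0, 9, 0]
    - [0.16, 0, -0.035, 0, 9, 0]
    - [0.16, 0, -0.035, 0, 9, 0]
    - [0.16, 0, -0.035, 0, 9, 0]

```text
time_s: 17.25
tcp_pos: [0.6499, -0.2601, 0.2476]
eef_rot: [173.8, -86.8, -78.5]
contact_force: [0.6, -0.6, -1.2]
gripper_width: 0.0358
gripper_force: 44.9
```

```bash
python3 log.py
```

Run:
```python
from ik import *
from plant import r
d=r.capture("side");c=r.capture("top");s=r.get_state();print(s["qd"].round(2),s["contact_force"])
cv2.imwrite("pics/s5.png",np.hstack([cv2.resize(d["frame"][90:345,160:400],(400,425)),cv2.resize(c["frame"][130:290,200:350],(400,425))])[:,:,::-1])
```

```text
[ 13.2  35.7 -43.4  81.6 -88.4 -78.8] [ 0.6499 -0.2601  0.2476] [173.8 -86.8 -78.5]
[ 0.06 -0.07  0.24 -0.06 -0.33  0.04] [ 0.4534  0.1647 -1.7888]
```

View pics/s5.png

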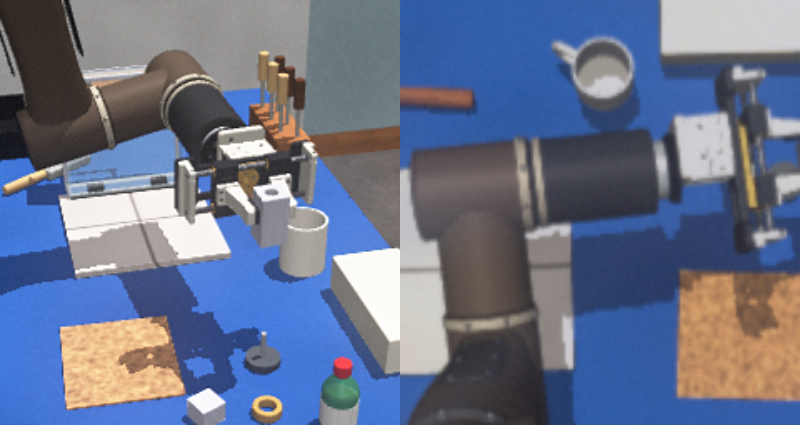

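The picture shows the hole facing up at (271,188), the hood open, and nothing else moved. I'm handing it in.

>>> drive_effector:
  segments:
    - [0, 0, 0, 0, 0, 0]
    - [0, 0, 0, 0, 0, 0]
    - [0, 0, 0, 0, 0, 0]
    - [0, 0, 0, 0, 0, 0]

```text
time_s: 17.68
tcp_pos: [0.6502, -0.2597, 0.2487]
eef_rot: [174.7, -86.9, -79.4]
contact_force: [-0.3, 0.6, -1.4]
gripper_width: 0.0357
gripper_force: 44.9
```

```bash
python3 -c "
from plant import r
print(r.close_job())"
```

```text
the job is handed in; nothing more can be done
None
```

I handed the job in at about 17.7 s with the hood open on its stop and the socket held upright about 25 cm up, blind hole facing up. The end I lowered onto the feeler pin stopped on its top, so that end is solid; the handover returned no verdict.

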